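# Hang the gnaw guard over the hutch railing

## Robot

A 6-joint arm with a two-finger parallel gripper is mounted at the origin on the work surface. World frame = base frame: x ahead of the robot, y to its left, z up, the work surface at z = 0. Lengths are in m, angles in rad, forces in N, time in s.
With the tool pointing down it reaches from about 0.375 to 0.9 m from the base axis. Payload 3.1 kg.
Tool frame: the origin (TCP) lies midway between the tips of the shut fingers; the grasp point (between the pads) lies 19 mm behind it (manip.grasp_offset is the distance from the TCP to the grasp point, in m); z points along the fingers, y is the line along which they close (so a half turn about z gives the same grasp; the last joint's range is limited). The gripper opens to 85 mm and grips with 20 to 120 N. Pads are 22 mm wide; open, the fingers measure 114 mm over their backs; the gripper's body (76 mm by 85 mm) begins 54 mm behind the grasp point. The pads swing forward as they close: fully open they stand 13 mm farther back than shut.
Start: joints at [1.151, 0.527, 1.433, -0, 1.181, -0.178], TCP at [0.15, 0.607, 0.203] pointing down, gripper open.
Joint ranges: [-3.08, 3.08], [-0.75, 2.2], [0.22, 2.44], [-1.43, 4.57], [0, 2.65], [-2.85, 2.85]. Speed limits (rad/s): [2.79, 2.79, 3.14, 3.14, 3.14, 3.14].

## Interface

Orientations are given as a unit quaternion [x, y, z, w].
In Python, from station import sensors, cams, order, manip gives the robot as it stands.
- The arm moves only by the tool move_arm, never from a script. Its argument "targets" is a list of rows, each an object of numbers: "dx", "dy", "dz": the shift along the world's x, y, z normalised to -1 to 1, where 1 is 25 mm; "rx", "ry", "rz": the turn, a rotation vector about the world's x, y, z normalised to -1 to 1, where 1 is 30 degrees. A call has exactly 10 rows; each row shifts and turns the commanded pose from where the row before left it; what a row does not reach is not made up. A row lasts 1/8 s, in which the tool goes at most 62.5 mm and 10.7 degrees, less where a joint would pass 70% of its speed; a pose out of reach is approached as far as the arm can. A call with a number of a shift or a turn outside -1 to 1 is refused whole. A call with a gripper value outside its range is refused whole. "claw" is the opening in per cent of the stroke, from 0 (shut) to 100 (fully open), set as the call begins (left out, the last holds). The fingers move at their own pace and stop on an object; "newtons" is the grip in N (left out, the last holds). Time passes only in rows, so rows that do not move let the fingers close, or fill a call up. It gives the time, the measured TCP pose, the force, the opening and the grip force at its end, in the units of the state.
- sensors.sense(): the state, without advancing time (a new reading comes with each control period).
- cams.snapshot(name): name is "scene" or "top" or "wrist"; returns the picture (400x640x3 uint8, red, green, blue); there is no depth.
- cams.camera_model(name): a dict with "fx", "fy", "cx", "cy" (pixels), "distortion" ([k1, k2, p1, p2, k3] as OpenCV has them; the pictures are not rectified), "extrinsics" (4x4, takes a point from world to camera coordinates). Camera axes: x right, y down, z forward; pixel columns grow to the right and rows downward; lengths in m; the calibration is good to about 2 mm. A picture is of the moment at which its call begins: read the wrist's pose just before it. camera_model takes no time and is no camera call; for the wrist camera it gives the pose at the moment of the call.
- order.sign_off(): hands the job in; it is judged then, once.
The state is a dict: "t": time; "q": joint angles; "qd": joint speeds; "tau": joint torques, N m; "tcp_pos": TCP position; "tool_rot": TCP orientation; "force": force on the tool from outside, world axes, zero at the start; "ft_torque": the same for the moment, N m; "finger_gap": opening from 0.0 (shut) to 1.0 (fully open); "gripper_force": force on a finger pad.
Only numpy, scipy, OpenCV 4.12 (cv2) and the standard library are available. Lean on these libraries where they do the work, as an engineer would, in place of code of your own. Each camera call takes 0.05 s, during which the arm holds its last target. There are 200 camera calls.

## Task

Rabbits have chewed the top bar of the little hutch railing. Pick up the longer of the two metal gnaw guards and hang it astride the top bar, fully down and in the middle so that it covers the tooth marks; lower it into place rather than dropping it, then let go. Leave the shorter guard and everything else on the bench where it is.

Things in the scene. Friction and masses are not known exactly. Their poses are not given: they have to be found in the camera images.
- long_guard_center (a point): Longer gnaw guard: rigid bare-aluminium inverted-U channel, 120 mm long (own y), 42 mm wide (own x), 64 mm tall, about 0.2 kg, walls and top 4 mm thick; slot 34 mm wide, 60 mm deep, open below and at both ends. Stands on the bench on its leg edges. This point: its centre, 32 mm above the leg edges, 32 mm below the top; z up. Can be pinched across its width from above.
- short_guard_center (a point): The shorter gnaw guard: same section, but only 70 mm long; stands the same way on the bench. Stays where it is. Point at its centre, 32 mm up.
- rail_mid (a point): Middle of the top face of the railing's wooden top bar, 175 mm above the bench. The bar is 340 mm long (this frame's y), 22 mm wide (x), 28 mm tall; pale tooth marks cover its middle 50 mm. z up. A guard fully down astride the bar has its centre 28 mm below this point.
- railing: Hutch railing, fixed to the bench; origin under its centre, axes as the bar's. Plywood foot 140 x 350 x 18 mm, two 30 mm square posts 310 mm apart carrying the top bar (280 mm free between them), and a thinner second bar between the posts, its top 79 mm above the bench.
- saucer: Terracotta saucer, 124 mm across, 24 mm tall; origin under its centre. Bystander, loose.
- scoop: Green plastic scoop, about 185 mm long, 70 mm wide, 49 mm tall; origin under the middle of its tray, handle along its own -x. Bystander, loose.
- comb: Flat steel comb 160 x 36 x 4 mm; origin under its centre. Bystander, loose.
- gnaw_block: Dark wooden gnaw block 45 x 100 x 40 mm (own x, y, z); origin under its centre. Bystander, loose.

How it is judged:
By the outcome, as a careful person would: the job done as asked, in the order asked, and still so for the second after the job is handed in, with the robot touching nothing.
It also fails if it takes over 40 s, if anything falls off the work surface, if the arm or the gripper's body presses on something with over 40 N, if the wrist force passes 120 N, or if a joint passes its speed limit or range.

## Working session

There is one attempt and no reset: what is moved stays moved. The work goes in short steps, Python scripts to look and compute and a tool call to move; the robot and the scene stay as the last step left them, time stands still between calls to the robot, and variables do not carry over. Pictures are saved under pics/ and viewed, at most 10 in all, crops included, and the job is handed in when it is done.

Besides the shell and the picture viewer there is one more tool, called after "Request:" by a JSON object that holds its "api" and its "payload", one argument or row to a line. move_arm: Moves the arm, as the interface text tells. Scaled input: -1 to 1 covers 25 mm each way for a shift and 30 degrees each way for a turn. Its arguments: {"type":"object","properties":{"targets":{"type":"array"},"claw":{"type":"number"},"newtons":{"type":"number"}},"required":["targets"]}

```bash
ls; mkdir -p pics
python3 - <<'E'
from station import sensors,cams
import cv2,numpy as np
for n in("scene","top"):
    cv2.imwrite(f"pics/{n}0.png",cams.snapshot(n)[:,:,::-1])
    m=cams.camera_model(n);print(n,m["fx"],m["cx"],m["cy"],m["distortion"],np.round(m["extrinsics"],3).tolist())
s=sensors.sense();print(s["tcp_pos"],s["tool_rot"],s["t"],s["finger_gap"])
E
```

```text
pics
scene 416.99271775546197 329.84145006706746 195.4993685169131 [0.0124499 0.        0.        0.        0.       ] [[-0.215, 0.977, -0.016, 0.074], [0.806, 0.168, -0.567, -0.416], [-0.551, -0.135, -0.823, 1.503], [0.0, 0.0, 0.0, 1.0]]
top 401.3934647770976 321.2322462899652 197.6417752203363 [-0.05357048  0.          0.          0.          0.        ] [[0.018, -1.0, 0.019, 0.043], [-0.993, -0.02, -0.12, 0.569], [0.12, -0.017, -0.993, 1.034], [0.0, 0.0, 0.0, 1.0]]
[0.14933402 0.60618803 0.2023256 ] [ 1.20624854e-01  9.92697683e-01 -9.25925283e-04 -3.13105035e-04] 0.1 1.003092805925965
```

View pics/scene0.png

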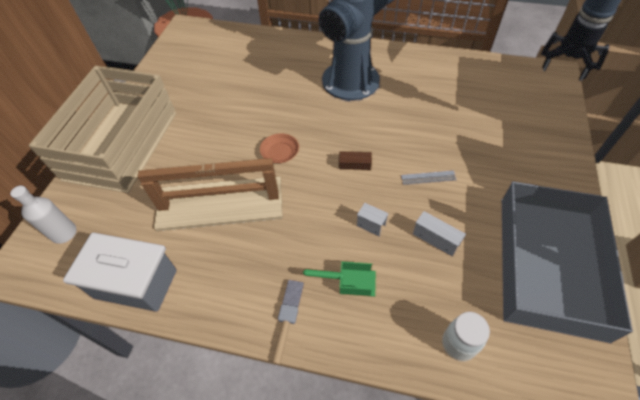

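View pics/top0.png

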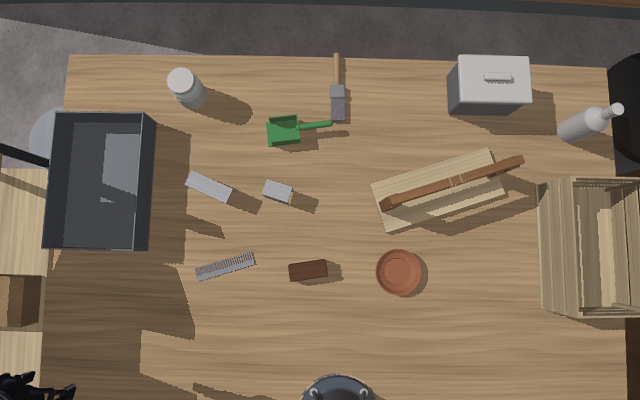

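The scene view shows the long guard at about (438,233), the short one at (372,218) and the bar running from (140,175) to (273,165). In the top view, the long guard is at (208,187), the short one at (278,190), and the bar runs from (385,203) to (523,160) with marks near (455,181).

Run:
```python
import cv2,numpy as np
t=cv2.imread("pics/top0.png");s=cv2.imread("pics/scene0.png")
def c(i,x,y,w=80,h=60,W=400):return cv2.resize(i[y:y+h,x:x+w],(W,300),interpolation=cv2.INTER_CUBIC)
a=np.hstack([c(t,170,160),c(s,390,200)]);b=np.hstack([c(t,375,100+20,160,120),c(s,130,110+20,160,120)])
cv2.imwrite("pics/crop1.png",np.vstack([a,b]))
```

```text
(no output)
```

View pics/crop1.png

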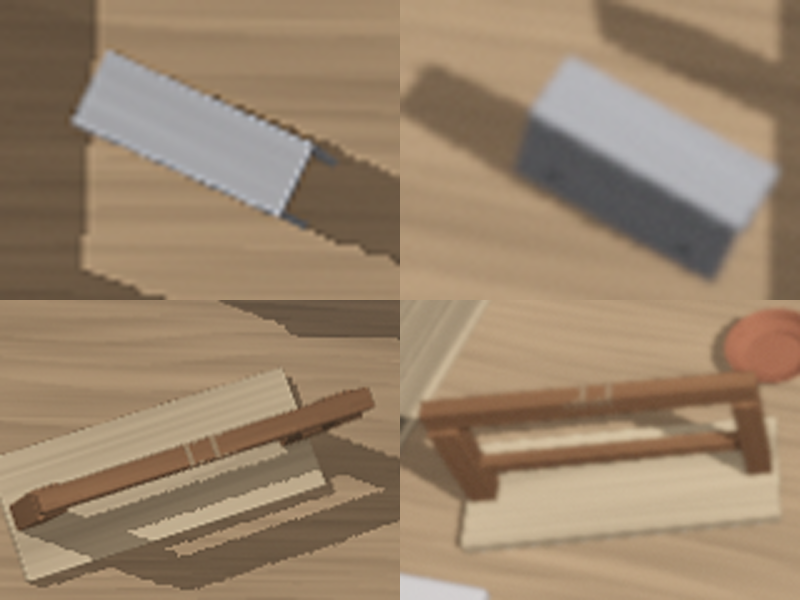

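The crop shows the long guard's bright top face cleanly in both views. The tooth marks are centred near top (455,180) and scene (208,168).

```bash
cat > h.py <<'E'
import cv2,numpy as np
from station import sensors,cams
def norm(m,p):
    K=np.array([[m["fx"],0,m["cx"]],[0,m["fy"],m["cy"]],[0,0,1]])
    return cv2.undistortPoints(np.float64(p).reshape(-1,1,2),K,np.float64(m["distortion"])).reshape(-1,2)
def tri(m1,p1,m2,p2):
    X=cv2.triangulatePoints(np.array(m1["extrinsics"])[:3],np.array(m2["extrinsics"])[:3],norm(m1,p1).T,norm(m2,p2).T)
    return (X[:3]/X[3]).T
def plane(m,p,z):
    E=np.array(m["extrinsics"]);R,t=E[:3,:3],E[:3,3];o=-R.T@t
    n=norm(m,p);d=np.c_[n,np.ones(len(n))]@R
    return o+d*((z-o[2])/d[:,2])[:,None]
def bright(im,box,lo=140,sat=40):
    h=cv2.cvtColor(im,cv2.COLOR_BGR2HSV);k=((h[...,1]<sat)&(h[...,2]>lo)).astype(np.uint8)
    x,y,w,hh=box;z=np.zeros_like(k);z[y:y+hh,x:x+w]=k[y:y+hh,x:x+w]
    c=max(cv2.findContours(z,0,cv2.CHAIN_APPROX_NONE)[0],key=cv2.contourArea)
    M=cv2.moments(c);return (M["m10"]/M["m00"],M["m01"]/M["m00"]),c
E
python3 - <<'E'
from h import *
t=cv2.imread("pics/top0.png");s=cv2.imread("pics/scene0.png");mt,ms=cams.camera_model("top"),cams.camera_model("scene")
for bt,bs in(((170,160,70,55),(405,205,65,55)),((255,170,45,40),(350,195,42,45))):
    a,ca=bright(t,bt);b,cb=bright(s,bs)
    T=tri(mt,[a],ms,[b])[0];print("guard",a,b,T.round(4))
    P=plane(mt,cv2.boxPoints(cv2.minAreaRect(ca)),T[2]);print(P.round(3).tolist())
    for i in(0,1):
        d=(P[i+1]-P[i])[:2];print(np.linalg.norm(d).round(4),np.degrees(np.arctan2(d[1],d[0])).round(1))
f=lambda L:[(375+x/2.5,120+(y-300)/2.5) for x,y in L]; g=lambda L:[(130+(x-400)/2.5,130+(y-300)/2.5) for x,y in L]
# mid marks, +y-ish end, -y-ish end (top face centres)
X=tri(mt,f([(202,451),(42,500),(372,396)]),ms,g([(596,391),(756,378),(422,407)]));print(X.round(4));d=X[1]-X[2]
print(np.linalg.norm(d),np.degrees(np.arctan2(d[1],d[0])),X[1:].mean(0))
print(plane(mt,[(398,272),(300,124),(225,266),(308,271)],.02).round(3))
E
```

```text
guard (208.0901033973412, 186.21935007385525) (440.9000780640125, 228.04137392661983) [0.5894 0.3494 0.0581]
[[0.593, 0.412, 0.058], [0.633, 0.397, 0.058], [0.585, 0.286, 0.058], [0.546, 0.302, 0.058]]
0.0426 -21.2
0.1208 -113.2
guard (276.7633718442448, 190.00470688917414) (372.7217432950191, 213.60775862068965) [0.5828 0.1698 0.0595]
[[0.574, 0.209, 0.059], [0.613, 0.197, 0.059], [0.593, 0.131, 0.059], [0.553, 0.143, 0.059]]
0.0414 -16.3
0.0695 -107.4
[[ 0.5987 -0.2604  0.171 ]
 [ 0.5489 -0.1065  0.1706]
 [ 0.6552 -0.4261  0.173 ]]
0.33684312412101547 108.38517655109597 [ 0.60205302 -0.26630023  0.17179425]
[[ 0.375 -0.154  0.02 ]
 [ 0.773  0.115  0.02 ]
 [ 0.383  0.304  0.02 ]
 [ 0.374  0.085  0.02 ]]
```

Request:
{"api": "move_arm", "payload": {
  "targets": [
    {"dx":0.5,"dy":-1,"rz":-0.3},
    {"dx":0.5,"dy":-1,"rz":-0.3},
    {"dx":0.5,"dy":-1,"rz":-0.3},
    {"dx":0.5,"dy":-1,"rz":-0.3},
    {"dx":0.5,"dy":-1,"rz":-0.3},
    {"dx":0.5,"dy":-1,"rz":-0.3},
    {"dx":0.5,"dy":-1,"rz":-0.3},
    {"dx":0.5,"dy":-1,"rz":-0.3},
    {"dx":0.5,"dy":-1,"rz":-0.3},
    {"dx":0.5,"dy":-1,"rz":-0.3}
  ],
  "claw": 100
}}

```text
schema error: expected keys dx, dy, dz, rx, ry, rz
```

Request:
{"api": "move_arm", "payload": {
  "targets": [
    {"dx":1,"rz":-0.09},
    {"dx":1,"rz":-0.09},
    {"dx":1,"rz":-0.09},
    {"dx":1},
    {"dx":1},
    {"dx":1},
    {"dx":1},
    {"dx":1},
    {"dx":1},
    {"dx":0.5}
  ]
}}

```text
schema error: expected keys dx, dy, dz, rx, ry, rz
```

Run:
```python
from h import *
s=sensors.sense();m=cams.camera_model("wrist");cv2.imwrite("pics/w1.png",cams.snapshot("wrist")[:,:,::-1])
np.save("mw1.npy",m,allow_pickle=True)
print(s["tcp_pos"],s["tool_rot"],s["t"],s["q"])
print(np.round(m["extrinsics"],3).tolist())
```

```text
[0.14933402 0.60618803 0.2023256 ] [ 1.20624854e-01  9.92697683e-01 -9.25925283e-04 -3.13105035e-04] 0.1 [ 1.15048271e+00  5.28386038e-01  1.43376800e+00  5.63871680e-05
  1.18139279e+00 -1.78496346e-01]
[[0.24, 0.971, -0.002, -0.624], [0.918, -0.226, 0.325, -0.042], [0.315, -0.08, -0.946, 0.381], [0.0, 0.0, 0.0, 1.0]]
```

View pics/w1.png

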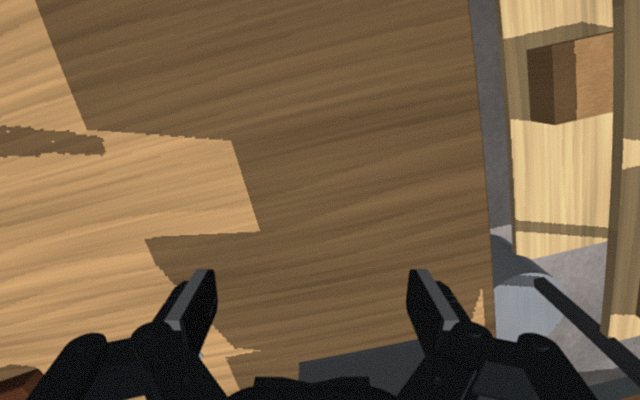

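The move calls were refused because every row needs all six keys, so the arm hasn't moved. This wrist picture just shows bare bench, with the fingertips near (200,280) and (425,280). I'll send the moves again with full rows.

Request:
{"api": "move_arm", "payload": {
  "targets": [
    {"dx":0.5,"dy":-1,"dz":0,"rx":0,"ry":0,"rz":-0.3},
    {"dx":0.5,"dy":-1,"dz":0,"rx":0,"ry":0,"rz":-0.3},
    {"dx":0.5,"dy":-1,"dz":0,"rx":0,"ry":0,"rz":-0.3},
    {"dx":0.5,"dy":-1,"dz":0,"rx":0,"ry":0,"rz":-0.3},
    {"dx":0.5,"dy":-1,"dz":0,"rx":0,"ry":0,"rz":-0.3},
    {"dx":0.5,"dy":-1,"dz":0,"rx":0,"ry":0,"rz":-0.3},
    {"dx":0.5,"dy":-1,"dz":0,"rx":0,"ry":0,"rz":-0.3},
    {"dx":0.5,"dy":-1,"dz":0,"rx":0,"ry":0,"rz":-0.3},
    {"dx":0.5,"dy":-1,"dz":0,"rx":0,"ry":0,"rz":-0.3},
    {"dx":0.5,"dy":-1,"dz":0,"rx":0,"ry":0,"rz":-0.3}
  ],
  "claw": 100
}}

```text
t: 1.4
tcp_pos: [0.2748, 0.3559, 0.2031]
tool_rot: [0.789, 0.615, -0.0, 0.0]
force: [0.5, -0.9, 0.2]
finger_gap: 0.997
gripper_force: 0.0
```

Request:
{"api": "move_arm", "payload": {
  "targets": [
    {"dx":1,"dy":0,"dz":0,"rx":0,"ry":0,"rz":-0.09},
    {"dx":1,"dy":0,"dz":0,"rx":0,"ry":0,"rz":-0.09},
    {"dx":1,"dy":0,"dz":0,"rx":0,"ry":0,"rz":-0.09},
    {"dx":1,"dy":0,"dz":0,"rx":0,"ry":0,"rz":0},
    {"dx":1,"dy":0,"dz":0,"rx":0,"ry":0,"rz":0},
    {"dx":1,"dy":0,"dz":0,"rx":0,"ry":0,"rz":0},
    {"dx":1,"dy":0,"dz":0,"rx":0,"ry":0,"rz":0},
    {"dx":1,"dy":0,"dz":0,"rx":0,"ry":0,"rz":0},
    {"dx":1,"dy":0,"dz":0,"rx":0,"ry":0,"rz":0},
    {"dx":0.5,"dy":0,"dz":0,"rx":0,"ry":0,"rz":0}
  ]
}}

```text
t: 2.65
tcp_pos: [0.5148, 0.3574, 0.2027]
tool_rot: [0.829, 0.559, 0.001, 0.0]
force: [-1.0, -0.1, 0.1]
finger_gap: 1.002
gripper_force: 0.0
```

Run:
```python
from h import *
s=sensors.sense();m=cams.camera_model("wrist");cv2.imwrite("pics/w2.png",cams.snapshot("wrist")[:,:,::-1])
np.save("mw2.npy",m,allow_pickle=True)
print(s["tcp_pos"],s["tool_rot"],s["t"],s["qd"].round(3) if hasattr(s["qd"],"round") else s["qd"])
```

```text
[0.51475639 0.35735626 0.20272559] [8.28963789e-01 5.59301965e-01 5.88474277e-04 4.99896548e-05] 2.65 [-0.06   0.096 -0.178  0.005  0.115 -0.066]
```

View pics/w2.png

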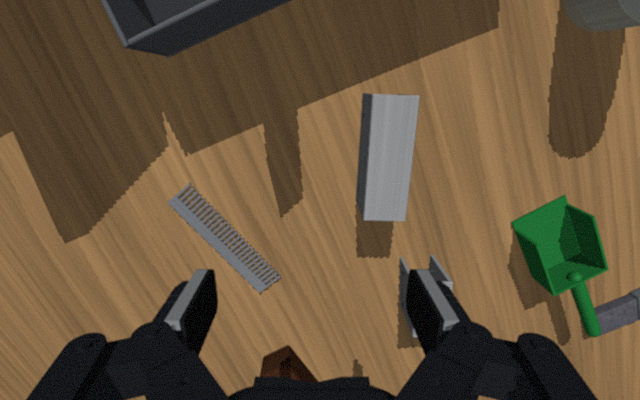

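The wrist view shows the guard's top face with corners at about (371,95), (418,96), (406,221) and (365,219). The short guard is at (425,290), off to the side.

Run:
```python
from h import *
m=np.load("mw2.npy",allow_pickle=True).item();mt=cams.camera_model("top")
h=cv2.imread("pics/w2.png");g=cv2.cvtColor(h,cv2.COLOR_BGR2HSV)[150,355:425];print(g[::4].tolist())
a,c=bright(h,(350,85,80,145),130,45);b,_=bright(cv2.imread("pics/top0.png"),(170,160,70,55))
T=tri(m,[a],mt,[b])[0];print(a,T.round(4))
r=cv2.minAreaRect(c);P=plane(m,cv2.boxPoints(r),.063);print(P.round(4).tolist(),P.mean(0),plane(m,[a],.063))
for i in(0,1):
    d=(P[i+1]-P[i])[:2];print(np.linalg.norm(d).round(4),np.degrees(np.arctan2(d[1],d[0])).round(1))
C=c.reshape(-1,2).astype(float);Q=plane(m,C,.063)
e=[[Q[abs(C[:,1]-y)<1][:,:2][(C[abs(C[:,1]-y)<1][:,0]).argmin()],Q[abs(C[:,1]-y)<1][:,:2][(C[abs(C[:,1]-y)<1][:,0]).argmax()]] for y in range(105,212,8)]
e=np.array(e)
for k in(0,1):
    l=cv2.fitLine(e[:,k].astype(np.float32),2,0,.01,.01).ravel();print(np.degrees(np.arctan2(l[1],l[0])),l[2:])
```

```text
[[18, 121, 143], [17, 45, 80], [0, 0, 58], [90, 8, 64], [100, 5, 148], [98, 7, 148], [120, 2, 145], [150, 5, 146], [105, 10, 148], [0, 2, 141], [128, 7, 138], [100, 11, 141], [120, 4, 143], [100, 5, 145], [90, 4, 144], [16, 125, 126], [16, 111, 140], [16, 120, 144]]
(390.36155952043805, 155.90374146448912) [0.5915 0.3498 0.0556]
[[0.5482, 0.3013, 0.063], [0.5957, 0.412, 0.063], [0.633, 0.3942, 0.063], [0.5898, 0.2805, 0.063]] [0.59166695 0.34700316 0.063     ] [[0.5921163  0.35174697 0.063     ]]
0.1204 66.8
0.0412 -25.5
66.75599 [0.57283366 0.35740104]
66.672386 [0.6101672  0.34246826]
```

Request:
{"api": "move_arm", "payload": {
  "targets": [
    {"dx":1,"dy":-0.1,"dz":0,"rx":0,"ry":0,"rz":-0.04},
    {"dx":1,"dy":-0.1,"dz":0,"rx":0,"ry":0,"rz":0},
    {"dx":1,"dy":-0.1,"dz":-0.2,"rx":0,"ry":0,"rz":0},
    {"dx":0.1,"dy":0,"dz":-0.8,"rx":0,"ry":0,"rz":0},
    {"dx":0,"dy":0,"dz":-1,"rx":0,"ry":0,"rz":0},
    {"dx":0,"dy":0,"dz":-1,"rx":0,"ry":0,"rz":0},
    {"dx":0,"dy":0,"dz":-0.8,"rx":0,"ry":0,"rz":0},
    {"dx":0,"dy":0,"dz":-0.4,"rx":0,"ry":0,"rz":0},
    {"dx":0,"dy":0,"dz":0,"rx":0,"ry":0,"rz":0},
    {"dx":0,"dy":0,"dz":0,"rx":0,"ry":0,"rz":0}
  ]
}}

```text
t: 3.95
tcp_pos: [0.5903, 0.3497, 0.0991]
tool_rot: [0.835, 0.551, 0.001, 0.0]
force: [-0.3, -0.5, 0.1]
finger_gap: 0.995
gripper_force: 0.0
```

Request:
{"api": "move_arm", "payload": {
  "targets": [
    {"dx":0.05,"dy":0,"dz":-0.5,"rx":0,"ry":0,"rz":0},
    {"dx":0,"dy":0,"dz":-0.5,"rx":0,"ry":0,"rz":0},
    {"dx":0,"dy":0,"dz":-0.5,"rx":0,"ry":0,"rz":0},
    {"dx":0,"dy":0,"dz":-0.5,"rx":0,"ry":0,"rz":0},
    {"dx":0,"dy":0,"dz":-0.5,"rx":0,"ry":0,"rz":0},
    {"dx":0,"dy":0,"dz":-0.3,"rx":0,"ry":0,"rz":0},
    {"dx":0,"dy":0,"dz":0,"rx":0,"ry":0,"rz":0},
    {"dx":0,"dy":0,"dz":0,"rx":0,"ry":0,"rz":0},
    {"dx":0,"dy":0,"dz":0,"rx":0,"ry":0,"rz":0},
    {"dx":0,"dy":0,"dz":0,"rx":0,"ry":0,"rz":0}
  ]
}}

```text
t: 5.2
tcp_pos: [0.5911, 0.3494, 0.0287]
tool_rot: [0.835, 0.551, 0.0, 0.0]
force: [0.3, -0.6, 0.3]
finger_gap: 1.001
gripper_force: 0.0
```

Request:
{"api": "move_arm", "payload": {
  "targets": [
    {"dx":0,"dy":0,"dz":0,"rx":0,"ry":0,"rz":0},
    {"dx":0,"dy":0,"dz":0,"rx":0,"ry":0,"rz":0},
    {"dx":0,"dy":0,"dz":0,"rx":0,"ry":0,"rz":0},
    {"dx":0,"dy":0,"dz":0,"rx":0,"ry":0,"rz":0},
    {"dx":0,"dy":0,"dz":0,"rx":0,"ry":0,"rz":0},
    {"dx":0,"dy":0,"dz":0,"rx":0,"ry":0,"rz":0},
    {"dx":0,"dy":0,"dz":0,"rx":0,"ry":0,"rz":0},
    {"dx":0,"dy":0,"dz":0,"rx":0,"ry":0,"rz":0},
    {"dx":0,"dy":0,"dz":0,"rx":0,"ry":0,"rz":0},
    {"dx":0,"dy":0,"dz":0,"rx":0,"ry":0,"rz":0}
  ],
  "claw": 0,
  "newtons": 60
}}

```text
t: 6.45
tcp_pos: [0.591, 0.3496, 0.0287]
tool_rot: [0.835, 0.551, 0.0, -0.0]
force: [-0.9, 1.0, 4.7]
finger_gap: 0.469
gripper_force: 61.3
```

Request:
{"api": "move_arm", "payload": {
  "targets": [
    {"dx":0,"dy":0,"dz":0.4,"rx":0,"ry":0,"rz":0},
    {"dx":0,"dy":0,"dz":0.8,"rx":0,"ry":0,"rz":0},
    {"dx":0,"dy":0,"dz":1,"rx":0,"ry":0,"rz":0},
    {"dx":0,"dy":0,"dz":1,"rx":0,"ry":0,"rz":0},
    {"dx":0,"dy":0,"dz":1,"rx":0,"ry":0,"rz":0},
    {"dx":0,"dy":0,"dz":1,"rx":0,"ry":0,"rz":0},
    {"dx":0,"dy":0,"dz":1,"rx":0,"ry":0,"rz":0},
    {"dx":0,"dy":0,"dz":1,"rx":0,"ry":0,"rz":0},
    {"dx":0,"dy":0,"dz":1,"rx":0,"ry":0,"rz":0},
    {"dx":0,"dy":-0.5,"dz":0.8,"rx":0,"ry":0,"rz":0}
  ]
}}

```text
t: 7.7
tcp_pos: [0.5909, 0.337, 0.2552]
tool_rot: [0.834, 0.551, 0.001, 0.0]
force: [-0.9, -0.0, -1.4]
finger_gap: 0.466
gripper_force: 60.9
```

Request:
{"api": "move_arm", "payload": {
  "targets": [
    {"dx":0,"dy":-1,"dz":0,"rx":0,"ry":0,"rz":0.07},
    {"dx":0,"dy":-1,"dz":0,"rx":0,"ry":0,"rz":0.07},
    {"dx":0,"dy":-1,"dz":0,"rx":0,"ry":0,"rz":0.07},
    {"dx":0,"dy":-1,"dz":0,"rx":0,"ry":0,"rz":0.07},
    {"dx":0,"dy":-1,"dz":0,"rx":0,"ry":0,"rz":0.07},
    {"dx":0,"dy":-1,"dz":0,"rx":0,"ry":0,"rz":0.07},
    {"dx":0,"dy":-1,"dz":0,"rx":0,"ry":0,"rz":0.07},
    {"dx":0,"dy":-1,"dz":0,"rx":0,"ry":0,"rz":0.07},
    {"dx":0,"dy":-1,"dz":0,"rx":0,"ry":0,"rz":0.07},
    {"dx":0,"dy":-1,"dz":0,"rx":0,"ry":0,"rz":0.07}
  ]
}}

```text
t: 8.95
tcp_pos: [0.5902, 0.0851, 0.2537]
tool_rot: [0.72, 0.694, -0.0, 0.0]
force: [0.2, 0.3, -2.8]
finger_gap: 0.468
gripper_force: 60.9
```

Request:
{"api": "move_arm", "payload": {
  "targets": [
    {"dx":0,"dy":-1,"dz":0,"rx":0,"ry":0,"rz":0.07},
    {"dx":0,"dy":-1,"dz":0,"rx":0,"ry":0,"rz":0.07},
    {"dx":0,"dy":-1,"dz":0,"rx":0,"ry":0,"rz":0.07},
    {"dx":0,"dy":-1,"dz":0,"rx":0,"ry":0,"rz":0.07},
    {"dx":0,"dy":-1,"dz":0,"rx":0,"ry":0,"rz":0.07},
    {"dx":0,"dy":-1,"dz":0,"rx":0,"ry":0,"rz":0.07},
    {"dx":0,"dy":-1,"dz":0,"rx":0,"ry":0,"rz":0.07},
    {"dx":0,"dy":-1,"dz":0,"rx":0,"ry":0,"rz":0.07},
    {"dx":0,"dy":-1,"dz":0,"rx":0,"ry":0,"rz":0.07},
    {"dx":0,"dy":-1,"dz":0,"rx":0,"ry":0,"rz":0.07}
  ]
}}

```text
t: 10.2
tcp_pos: [0.5899, -0.1646, 0.2536]
tool_rot: [0.582, 0.814, -0.0, -0.0]
force: [0.7, -0.5, -1.4]
finger_gap: 0.467
gripper_force: 60.8
```

Request:
{"api": "move_arm", "payload": {
  "targets": [
    {"dx":0.1,"dy":-1,"dz":0,"rx":0,"ry":0,"rz":0},
    {"dx":0.1,"dy":-1,"dz":0,"rx":0,"ry":0,"rz":0},
    {"dx":0.1,"dy":-0.9,"dz":0,"rx":0,"ry":0,"rz":0},
    {"dx":0.1,"dy":-0.7,"dz":0,"rx":0,"ry":0,"rz":0},
    {"dx":0,"dy":-0.4,"dz":0,"rx":0,"ry":0,"rz":0},
    {"dx":0,"dy":0,"dz":0,"rx":0,"ry":0,"rz":0},
    {"dx":0,"dy":0,"dz":0,"rx":0,"ry":0,"rz":0},
    {"dx":0,"dy":0,"dz":0,"rx":0,"ry":0,"rz":0},
    {"dx":0,"dy":0,"dz":0,"rx":0,"ry":0,"rz":0},
    {"dx":0,"dy":0,"dz":0,"rx":0,"ry":0,"rz":0}
  ]
}}

```text
t: 11.45
tcp_pos: [0.6009, -0.2629, 0.2533]
tool_rot: [0.582, 0.813, 0.0, 0.0]
force: [-0.4, -1.1, -2.8]
finger_gap: 0.47
gripper_force: 60.8
```

Run:
```python
from h import *
s=sensors.sense();m=cams.camera_model("wrist");w=cams.snapshot("wrist")[:,:,::-1]
np.save("mw3.npy",m,allow_pickle=True);cv2.imwrite("pics/w3.png",w)
t=cams.snapshot("top")[:,:,::-1];c=cams.snapshot("scene")[:,:,::-1];cv2.imwrite("pics/top3.png",t);cv2.imwrite("pics/scene3.png",c)
r=lambda i,x,y:cv2.resize(i[y:y+120,x:x+160],(400,300),interpolation=cv2.INTER_CUBIC)
cv2.imwrite("pics/crop3.png",np.vstack([w[100-100:300],cv2.resize(np.hstack([r(t,375,110),r(c,130,90)]),(640,240))]))
print(s["tcp_pos"],s["tool_rot"],s["t"],s["finger_gap"])
```

```text
[ 0.60093489 -0.26286981  0.25333607] [5.81608108e-01 8.13469118e-01 1.03687461e-05 5.21624385e-05] 11.45 0.46971530392987104
```

View pics/crop3.png

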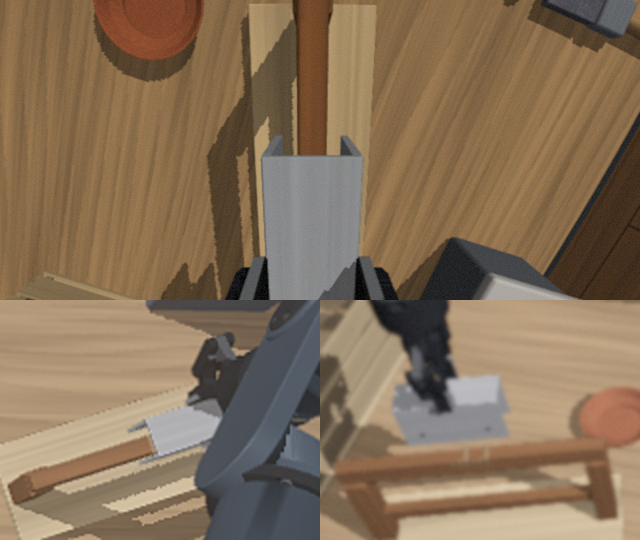

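The wrist view shows the guard held with its top's far edge at y≈156 (x 263–361), with the bar running up the image between x≈299 and 327. The bar is nearly centred in the slot. I'll work out what lateral and yaw error is left.

Run:
```python
from h import *
m=np.load("mw3.npy",allow_pickle=True).item();h=cv2.cvtColor(cv2.imread("pics/w3.png"),cv2.COLOR_BGR2HSV)
print(h[120,285:345:3].tolist())
s=sensors.sense();x,y=s["tool_rot"][:2];yaw=2*np.arctan2(y,x)-np.pi/2;u=np.array([np.cos(yaw),np.sin(yaw)]);v=np.array([-u[1],u[0]])
print("tool y yaw",np.degrees(yaw))
L,R=[],[]
for r in range(40,132,6):
    k=np.flatnonzero((h[r,290:336,1]>125)&(h[r,290:336,0]<14))+290
    if len(k):L.append((k.min()-.5,r));R.append((k.max()+.5,r))
print(L[::5],R[::5])
for z in(.173,):
  for p in(L,R):
    P=plane(m,p,z)[:,:2]-s["tcp_pos"][:2];f=np.polyfit(P@v,P@u,1);print(z,"lateral at tcp",f[1],"slope deg",np.degrees(f[0]),(P@u)[[0,-1]])
Q=plane(m,[(263,156),(361,156)],s["tcp_pos"][2]-.0287+.064)[:,:2]-s["tcp_pos"][:2];print("guard edge u,v",Q@u,Q@v)
G=plane(m,[(266,250),(358,250)],s["tcp_pos"][2]-.0287+.064)[:,:2]-s["tcp_pos"][:2];print(G@u,G@v)
```

```text
[[20, 93, 90], [18, 98, 94], [16, 93, 101], [17, 98, 169], [17, 128, 96], [13, 162, 104], [13, 159, 119], [13, 166, 115], [14, 171, 116], [13, 150, 114], [12, 150, 114], [13, 154, 116], [13, 163, 111], [12, 163, 100], [17, 116, 136], [19, 101, 170], [18, 96, 172], [18, 98, 174], [16, 101, 167], [18, 105, 161]]
tool y yaw 18.85242497732918
[(np.float64(296.5), 40), (np.float64(297.5), 70), (np.float64(297.5), 100), (np.float64(299.5), 130)] [(np.float64(326.5), 40), (np.float64(326.5), 70), (np.float64(325.5), 100), (np.float64(324.5), 130)]
0.173 lateral at tcp -0.009852671279691555 slope deg 0.5718971609333268 [-0.00959505 -0.00817678]
0.173 lateral at tcp 0.010136287195311509 slope deg 0.296724218119082 [0.01088773 0.01017445]
guard edge u,v [-0.01903716  0.02076027] [0.05785773 0.05784998]
[-0.01969271  0.02143745] [0.01543345 0.01542965]
```

Request:
{"api": "move_arm", "payload": {
  "targets": [
    {"dx":0,"dy":0,"dz":-0.4,"rx":0,"ry":0,"rz":-0.015},
    {"dx":0,"dy":0,"dz":-0.4,"rx":0,"ry":0,"rz":0},
    {"dx":0,"dy":0,"dz":-0.4,"rx":0,"ry":0,"rz":0},
    {"dx":0,"dy":0,"dz":-0.4,"rx":0,"ry":0,"rz":0},
    {"dx":0,"dy":0,"dz":-0.4,"rx":0,"ry":0,"rz":0},
    {"dx":0,"dy":0,"dz":-0.4,"rx":0,"ry":0,"rz":0},
    {"dx":0,"dy":0,"dz":-0.3,"rx":0,"ry":0,"rz":0},
    {"dx":0,"dy":0,"dz":-0.1,"rx":0,"ry":0,"rz":0},
    {"dx":0,"dy":0,"dz":0,"rx":0,"ry":0,"rz":0},
    {"dx":0,"dy":0,"dz":0,"rx":0,"ry":0,"rz":0}
  ]
}}

```text
t: 12.85
tcp_pos: [0.6012, -0.2634, 0.1837]
tool_rot: [0.585, 0.811, 0.0, 0.0]
force: [1.0, -0.7, -1.6]
finger_gap: 0.464
gripper_force: 60.8
```

Request:
{"api": "move_arm", "payload": {
  "targets": [
    {"dx":0,"dy":0,"dz":-0.2,"rx":0,"ry":0,"rz":0},
    {"dx":0,"dy":0,"dz":-0.2,"rx":0,"ry":0,"rz":0},
    {"dx":0,"dy":0,"dz":-0.2,"rx":0,"ry":0,"rz":0},
    {"dx":0,"dy":0,"dz":-0.2,"rx":0,"ry":0,"rz":0},
    {"dx":0,"dy":0,"dz":-0.2,"rx":0,"ry":0,"rz":0},
    {"dx":0,"dy":0,"dz":-0.1,"rx":0,"ry":0,"rz":0},
    {"dx":0,"dy":0,"dz":-0.1,"rx":0,"ry":0,"rz":0},
    {"dx":0,"dy":0,"dz":0,"rx":0,"ry":0,"rz":0},
    {"dx":0,"dy":0,"dz":0,"rx":0,"ry":0,"rz":0},
    {"dx":0,"dy":0,"dz":0,"rx":0,"ry":0,"rz":0}
  ]
}}

```text
t: 14.1
tcp_pos: [0.601, -0.2633, 0.1534]
tool_rot: [0.585, 0.811, -0.0, 0.0]
force: [0.3, 1.0, -2.4]
finger_gap: 0.468
gripper_force: 60.8
```

Request:
{"api": "move_arm", "payload": {
  "targets": [
    {"dx":0,"dy":0,"dz":-0.05,"rx":0,"ry":0,"rz":0},
    {"dx":0,"dy":0,"dz":-0.05,"rx":0,"ry":0,"rz":0},
    {"dx":0,"dy":0,"dz":-0.05,"rx":0,"ry":0,"rz":0},
    {"dx":0,"dy":0,"dz":-0.05,"rx":0,"ry":0,"rz":0},
    {"dx":0,"dy":0,"dz":-0.04,"rx":0,"ry":0,"rz":0},
    {"dx":0,"dy":0,"dz":-0.04,"rx":0,"ry":0,"rz":0},
    {"dx":0,"dy":0,"dz":-0.04,"rx":0,"ry":0,"rz":0},
    {"dx":0,"dy":0,"dz":-0.04,"rx":0,"ry":0,"rz":0},
    {"dx":0,"dy":0,"dz":0,"rx":0,"ry":0,"rz":0},
    {"dx":0,"dy":0,"dz":0,"rx":0,"ry":0,"rz":0}
  ]
}}

```text
t: 15.35
tcp_pos: [0.6009, -0.2632, 0.1442]
tool_rot: [0.585, 0.811, -0.0, 0.0]
force: [-0.5, 0.1, -2.4]
finger_gap: 0.467
gripper_force: 60.8
```

Request:
{"api": "move_arm", "payload": {
  "targets": [
    {"dx":0,"dy":0,"dz":-0.02,"rx":0,"ry":0,"rz":0},
    {"dx":0,"dy":0,"dz":0,"rx":0,"ry":0,"rz":0},
    {"dx":0,"dy":0,"dz":-0.02,"rx":0,"ry":0,"rz":0},
    {"dx":0,"dy":0,"dz":0,"rx":0,"ry":0,"rz":0},
    {"dx":0,"dy":0,"dz":-0.02,"rx":0,"ry":0,"rz":0},
    {"dx":0,"dy":0,"dz":0,"rx":0,"ry":0,"rz":0},
    {"dx":0,"dy":0,"dz":0,"rx":0,"ry":0,"rz":0},
    {"dx":0,"dy":0,"dz":0,"rx":0,"ry":0,"rz":0},
    {"dx":0,"dy":0,"dz":0,"rx":0,"ry":0,"rz":0},
    {"dx":0,"dy":0,"dz":0,"rx":0,"ry":0,"rz":0}
  ]
}}

```text
t: 16.6
tcp_pos: [0.601, -0.2632, 0.1436]
tool_rot: [0.585, 0.811, -0.0, 0.0]
force: [-2.4, 1.1, 6.1]
finger_gap: 0.461
gripper_force: 61.6
```

Contact: the vertical force rose by about 8 N at z=0.1436, which matches the expected seated height. Releasing now.

Request:
{"api": "move_arm", "payload": {
  "targets": [
    {"dx":0,"dy":0,"dz":0,"rx":0,"ry":0,"rz":0},
    {"dx":0,"dy":0,"dz":0,"rx":0,"ry":0,"rz":0},
    {"dx":0,"dy":0,"dz":0,"rx":0,"ry":0,"rz":0},
    {"dx":0,"dy":0,"dz":0,"rx":0,"ry":0,"rz":0},
    {"dx":0,"dy":0,"dz":0,"rx":0,"ry":0,"rz":0},
    {"dx":0,"dy":0,"dz":0,"rx":0,"ry":0,"rz":0},
    {"dx":0,"dy":0,"dz":0,"rx":0,"ry":0,"rz":0},
    {"dx":0,"dy":0,"dz":0,"rx":0,"ry":0,"rz":0},
    {"dx":0,"dy":0,"dz":0,"rx":0,"ry":0,"rz":0},
    {"dx":0,"dy":0,"dz":0,"rx":0,"ry":0,"rz":0}
  ],
  "claw": 100,
  "newtons": 20
}}

```text
t: 17.85
tcp_pos: [0.6009, -0.2632, 0.1427]
tool_rot: [0.585, 0.811, 0.0, 0.0]
force: [-0.2, -0.3, -0.6]
finger_gap: 1.0
gripper_force: 0.0
```

Request:
{"api": "move_arm", "payload": {
  "targets": [
    {"dx":0,"dy":0,"dz":0.2,"rx":0,"ry":0,"rz":0},
    {"dx":0,"dy":0,"dz":0.4,"rx":0,"ry":0,"rz":0},
    {"dx":0,"dy":0,"dz":0.6,"rx":0,"ry":0,"rz":0},
    {"dx":0,"dy":0,"dz":0.8,"rx":0,"ry":0,"rz":0},
    {"dx":0,"dy":0,"dz":0.8,"rx":0,"ry":0,"rz":0},
    {"dx":0,"dy":0,"dz":0.8,"rx":0,"ry":0,"rz":0},
    {"dx":0,"dy":0.4,"dz":0.8,"rx":0,"ry":0,"rz":0},
    {"dx":0,"dy":0.8,"dz":0.4,"rx":0,"ry":0,"rz":0},
    {"dx":0,"dy":1,"dz":0,"rx":0,"ry":0,"rz":0},
    {"dx":0,"dy":1,"dz":0,"rx":0,"ry":0,"rz":0}
  ]
}}

```text
t: 19.1
tcp_pos: [0.6001, -0.1804, 0.262]
tool_rot: [0.585, 0.811, 0.0, -0.001]
force: [-0.4, 0.0, -0.3]
finger_gap: 1.002
gripper_force: 0.0
```

Request:
{"api": "move_arm", "payload": {
  "targets": [
    {"dx":0,"dy":1,"dz":0,"rx":0,"ry":0,"rz":0},
    {"dx":0,"dy":1,"dz":0,"rx":0,"ry":0,"rz":0},
    {"dx":0,"dy":1,"dz":0,"rx":0,"ry":0,"rz":0},
    {"dx":0,"dy":1,"dz":0,"rx":0,"ry":0,"rz":0},
    {"dx":0,"dy":1,"dz":0,"rx":0,"ry":0,"rz":0},
    {"dx":0,"dy":1,"dz":0,"rx":0,"ry":0,"rz":0},
    {"dx":0,"dy":1,"dz":0,"rx":0,"ry":0,"rz":0},
    {"dx":0,"dy":0.6,"dz":0,"rx":0,"ry":0,"rz":0},
    {"dx":0,"dy":0,"dz":0,"rx":0,"ry":0,"rz":0},
    {"dx":0,"dy":0,"dz":0,"rx":0,"ry":0,"rz":0}
  ]
}}

```text
t: 20.35
tcp_pos: [0.6009, 0.0064, 0.2626]
tool_rot: [0.585, 0.811, -0.0, 0.0]
force: [-0.2, 0.2, -0.1]
finger_gap: 1.003
gripper_force: 0.0
```

Run:
```python
from h import *
t=cams.snapshot("top")[:,:,::-1];c=cams.snapshot("scene")[:,:,::-1]
cv2.imwrite("pics/top4.png",t);cv2.imwrite("pics/scene4.png",c)
r=lambda i,x,y:cv2.resize(i[y:y+120,x:x+160],(400,300),interpolation=cv2.INTER_CUBIC)
cv2.imwrite("pics/crop4.png",np.vstack([np.hstack([r(t,375,110),r(c,130,90)]),np.hstack([cv2.resize(t,(400,250)),cv2.resize(c,(400,250))])]))
print(sensors.sense()["t"])
```

```text
20.45
```

View pics/crop4.png

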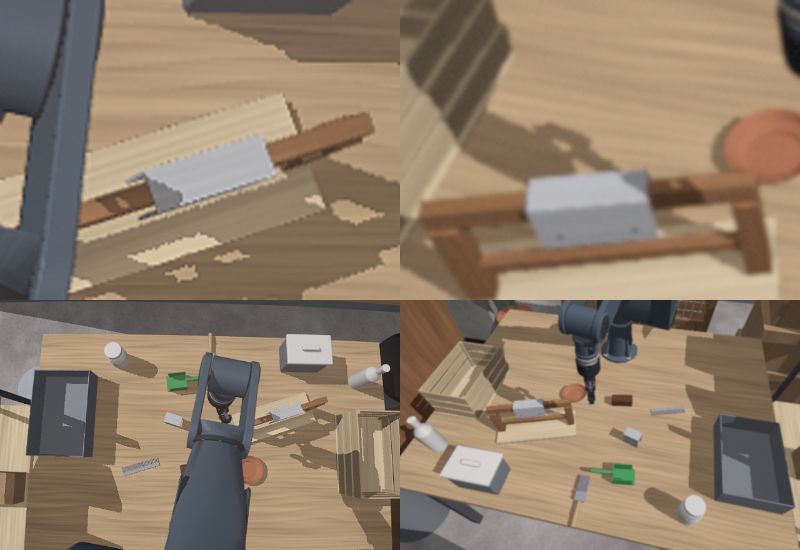

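The guard sits level and fully down on the bar, centred at about x=590 in the scene crop, where the marks were at about 595. The other things are where they were, and the gripper is clear.

```bash
python3 -c "
from station import order;print(order.sign_off())"
```

```text
the job is handed in; nothing more can be done
None
```

The longer guard hangs fully down astride the middle of the top bar, covering the tooth marks; it was lowered and released gently, nothing else was moved, and the job was handed in at about 20 s.

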